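# Pack the last axe head under the keeper bar

## Robot

A 6-joint arm with a two-finger parallel gripper is mounted at the origin on the work surface. World frame = base frame: x ahead of the robot, y to its left, z up, the work surface at z = 0. Lengths are in m, angles in rad, forces in N, time in s.
With the tool pointing down it reaches from about 0.225 to 0.875 m from the base axis. Payload 3.4 kg.
Tool frame: the origin (TCP) lies at the very end of the fingers, on their centre line; the grasp point (between the pads) lies behind it (manip.tcp_to_grasp is the z of the grasp point in the tool frame, in m); z points along the fingers, y is the direction in which the jaws open and shut (so a half turn about z gives the same grasp; the last joint's range is limited). The gripper opens to 85 mm and grips with 20 to 120 N. Pads are 22 mm wide; open, the fingers measure 114 mm over their backs; the gripper's body (76 mm by 85 mm) begins 54 mm behind the grasp point. The pads swing forward as they close: fully open they stand 13 mm farther back than shut.
Start: joints at [-1.226, 0.276, 1.505, -0, 1.361, -0.121], TCP at [0.258, -0.514, 0.231] pointing down, gripper open.
Joint ranges: [-2.89, 2.89], [-0.75, 2.08], [0.22, 2.7], [-1.18, 4.32], [0.11, 2.71], [-2.7, 2.7]. Speed limits (rad/s): [2.57, 2.57, 3.14, 3.14, 3.14, 3.14].

## Interface

Orientations are given as a unit quaternion [w, x, y, z].
In Python, from rig import manip, eyes gives the robot as it stands.
- The arm moves only by the tool servo_tool, never from a script. Its argument "increments" is a list of rows, each an object with "slide": the shift along the tool's x, y, z in m, a list of three; "spin": the turn about the tool's z in degrees. A call has 1 to 8 rows; each row shifts and turns the commanded pose from where the row before left it, along the tool's axes as they then stand; what a row does not reach is not made up. A row lasts 1/10 s, in which the tool goes at most 50 mm and 8.59 degrees, less where a joint would pass 70% of its speed; a pose out of reach is approached as far as the arm can. A call is refused whole if a number of a shift passes 0.05 or a number of a turn 8.59, either way. A call with a gripper value outside its range is refused whole. "hand" is the opening, from 0 (shut) to 1 (fully open), set as the call begins (left out, the last holds). The fingers move at their own pace and stop on an object; "newtons" is the grip in N (left out, the last holds). Time passes only in rows, so rows that do not move let the fingers close. It gives the time, the measured TCP pose, the force and the opening at its end, in the units of the state.
- manip.get_state(): the state, without advancing time (a new reading comes with each control period).
- eyes.get_image(name): name is "side" or "top"; returns the picture (480x640x3 uint8, blue, green, red); there is no depth.
- eyes.calibration(name): a dict with "fx", "fy", "cx", "cy" (pixels), "k1" (the pictures are not rectified: a ray, as slopes to the right and down, at radius r is drawn at 1 + k1 r^2 times it, then the intrinsics apply), "rvec" (rotation vector, rad) and "tvec" (3), from world to camera coordinates, as OpenCV has them. Camera axes: x right, y down, z forward; pixel columns grow to the right and rows downward; lengths in m; the calibration is good to about 2 mm. A picture is of the moment at which its call begins. calibration takes no time and is no camera call.
- manip.sign_off(): hands the job in, once; it reports no verdict.
The state is a dict: "clock": time; "qpos": joint angles; "qd": joint speeds; "effort": joint torques, N m; "position": TCP position; "ee_rot": TCP orientation; "contact_force": force on the tool from outside, world axes, zero at the start; "moment": the same for the moment, N m; "width": finger opening in m.
Only numpy, scipy, OpenCV 4.12 (cv2) and the standard library are available. Lean on these libraries where they do the work, as an engineer would, in place of code of your own. Each camera call takes 0.05 s, during which the arm holds its last target.

## Task

Push the wooden keeper bar well clear of the open carton, then lower the loose axe head gently into the free half of the carton until you feel it rest flat on the packing inside, whose height is unknown, and let go of it there without dropping it. Then swing the keeper bar back across the carton, fully home against its stop. Leave the steel wedge and the loose axe handle where they are.

Things in the scene. Friction and masses are not known exactly. Their poses are not given: they have to be found in the camera images.
- station: Fixed packing station: an open brown carton, outside 200 mm (its x) by 270 mm (y), walls 5 mm, rim 130 mm above the table. Origin on the table under the carton's centre, z up; the bar's post stands beyond its +x side. Inside, a level, slightly springy pad (2.5 mm per 10 N) lies 45 to 92 mm above the table, unknown. On it, in the -y half (y -125 to -35 mm), one axe head, 36 mm tall, is already fixed.
- free_half (a point): Point at rim height (130 mm) above the middle of the free half of the carton, at station x 0, y +50 mm. The free half spans station y -35 to +130 mm and x -95 to +95 mm. The new head fits there either way round, best with its length along the station's x and its origin here or up to 15 mm from here towards its own poll.
- bar_pivot (a point): Pivot of the keeper bar, at the level of the bar's top (164 mm above the table), station x +125 mm, y 0. The upright post under it is 22 mm thick; a flat 6 mm cap, 24 mm across, lies on top of the bar here.
- bar_end (a point): Point on the top face of the keeper bar near its free end, on its centre line, 165 mm from the pivot: a good place to push. The bar is a wooden slat 28 mm wide, 24 mm tall, underside 140 mm and top 164 mm above the table (10 mm clear of the carton's rim); it ends 228 mm from the pivot.
- bar (a joint): Angle of the keeper bar about its upright pivot, rad. 0: home against its stop, pointing along the station's -x across the middle of the carton. It grows as the free end swings towards the station's -y (anticlockwise from above); well clear from 1.2 on, end stop at 1.7. Light friction (1 to 2 N near the free end); it stays where it is left.
- head: Loose axe head, dark steel, 150 mm long, lying on its flat side, 0.55 to 0.9 kg. Origin on its underside, x along its length, z up: a plain block with the eye from x -55 (poll) to +25 mm, 48 mm wide (y), 36 mm tall; then thinner (24, 17, 11 mm) and flaring to the bit, 86 mm wide, at x +95 mm. Centre of mass about x +10 mm; grip the block across its width with the pads' middle at x 0 to +8 mm.
- wedge: Splitting wedge, a bystander: dark steel, 155 mm long and 46 mm wide all along, 36 mm tall at its thick end (x = -80 mm), thinning in steps to 10 mm at x = +74 mm; no flare and no eye. Origin on its underside near the middle. Not to be moved.
- handle: Loose pale wooden axe handle, a bystander: a slightly curved round bar 300 mm long (along its x) and 26 mm thick lying on the table. Origin under its middle. Not to be moved.
There are look-alikes about, which are no part of the job. Leave any green look-alike of the head alone.

How it is judged:
By the outcome, as a careful person would: the job done as asked, in the order asked, and still so for the second after the job is handed in, with the robot touching nothing.
It also fails if it takes over 72 s, if anything falls off the work surface, if the arm or the gripper's body presses on something with over 40 N, if the wrist force passes 120 N, or if a joint passes its speed limit or range.

## Working session

There is one attempt and no reset: what is moved stays moved. The work goes in short steps, Python scripts to look and compute and a tool call to move; the robot and the scene stay as the last step left them, time stands still between calls to the robot, and variables do not carry over. Pictures are saved under pics/ and viewed, and the job is handed in when it is done.

Besides the shell and the picture viewer there is one more tool, called after "Emit:" as name(argument=value, ...) on one line, values as JSON. servo_tool: Moves the arm, as the interface text tells. Its arguments: {"type":"object","properties":{"increments":{"type":"array","items":{"type":"object","properties":{"slide":{"type":"array","items":{"type":"number"}},"spin":{"type":"number"}}}},"hand":{"type":"number"},"newtons":{"type":"number"}},"required":["increments"]}

```bash
ls; mkdir -p pics; python3 - <<'E'
from rig import manip, eyes
import cv2
for n in("top","side"):
    cv2.imwrite(f"pics/{n}0.png",eyes.get_image(n)); print(n,eyes.calibration(n))
print(manip.get_state()); print(manip.tcp_to_grasp)
E
```

```text
pics
top {'fx': 560.4538322360656, 'fy': 560.4538322360656, 'cx': 329.0432497986806, 'cy': 234.27487854375605, 'k1': 0.0047304769441326765, 'rvec': array([ 2.17195838, -2.15088014,  0.10488701]), 'tvec': array([0.18299822, 0.47754041, 1.27009307])}
side {'fx': 609.2275394547454, 'fy': 609.2275394547454, 'cx': 311.3445586743215, 'cy': 232.19266074717294, 'k1': -0.18721705817139636, 'rvec': array([ 0.70862854, -2.63466279,  1.10439142]), 'tvec': array([0.47191723, 0.13032172, 1.47389252])}
{'clock': 0.1, 'qpos': array([-1.22600639e+00,  2.76529295e-01,  1.50600017e+00,  2.11922628e-05,
        1.36068092e+00, -1.20993935e-01]), 'qd': array([-0.00010488, -0.00263649, -0.00354922,  0.00072812,  0.00059002,
       -0.00060401]), 'effort': array([ 1.56874958e-03, -4.17699802e+01, -2.46404904e+01, -1.78743103e-04,
        5.82070483e-03,  1.22300570e-06]), 'position': array([ 0.25809457, -0.513307  ,  0.23053014]), 'ee_rot': array([-8.04963390e-04,  9.73003222e-01,  2.30790113e-01, -8.00251235e-05]), 'contact_force': array([ 0.37450079, -0.51385497,  0.04864157]), 'moment': array([-0.00861192, -0.01188548, -0.03619062]), 'width': 0.08533322956383411}
-0.0187
```

View pics/top0.png

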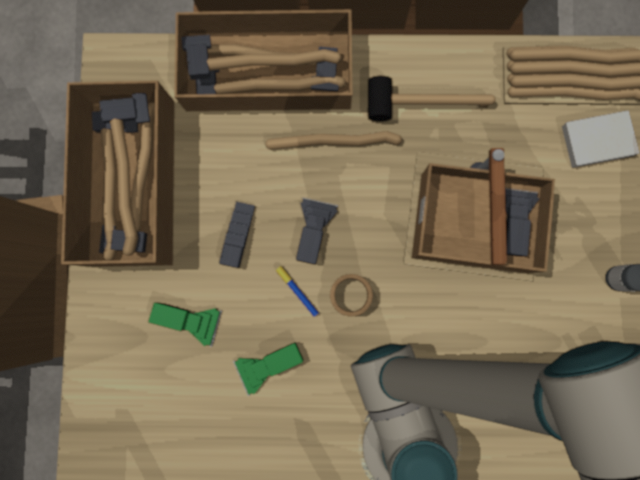

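View pics/side0.png

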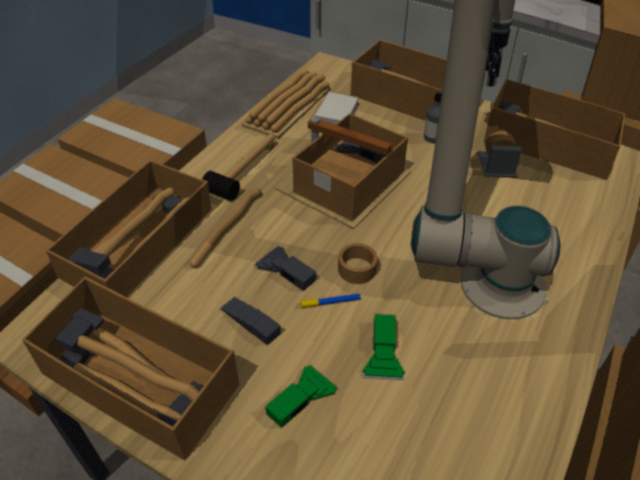

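The top view shows the loose head at about (314,232), bit up, with the wedge at (238,235). The carton is centred near (484,218). The bar's pivot is at (497,155) and its free end at (499,262). I'll zoom in to pick points.

```bash
cat > h.py <<'E'
import numpy as np, cv2
from rig import manip, eyes
def cal(n):
    c=eyes.calibration(n);R=cv2.Rodrigues(c['rvec'])[0];return c,R,np.array(c['tvec'])
def px2w(n,uv,z):
    c,R,t=cal(n); x=(uv[0]-c['cx'])/c['fx'];y=(uv[1]-c['cy'])/c['fy']
    a,b=x,y
    for _ in range(20):
        s=1+c['k1']*(a*a+b*b);a,b=x/s,y/s
    d=R.T@np.array([a,b,1.]);o=-R.T@t
    return o+d*(z-o[2])/d[2]
def w2px(n,p):
    c,R,t=cal(n);q=R@np.array(p)+t;a,b=q[0]/q[2],q[1]/q[2];s=1+c['k1']*(a*a+b*b)
    return np.array([c['fx']*a*s+c['cx'],c['fy']*b*s+c['cy']])
E
python3 - <<'E'
import cv2
t=cv2.imread("pics/top0.png");s=cv2.imread("pics/side0.png")
def crop(im,x,y,w,h,k,name):
    c=cv2.resize(im[y:y+h,x:x+w],None,fx=k,fy=k,interpolation=cv2.INTER_CUBIC)
    for i in range(0,w,10): cv2.putText(c,str(x+i),(i*k,8),0,.3,(255,255,255),1);cv2.line(c,(i*k,10),(i*k,14),(255,255,255),1)
    for i in range(0,h,10): cv2.putText(c,str(y+i),(0,i*k+4),0,.3,(255,255,255),1)
    cv2.imwrite("pics/"+name,c)
crop(t,400,140,160,140,5,"c1.png")
crop(t,280,185,80,80,7,"c2.png")
crop(s,240,230,100,75,8,"c3.png")
crop(s,270,100,160,120,5,"c4.png")
E
```

```text
(no output)
```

View pics/c1.png

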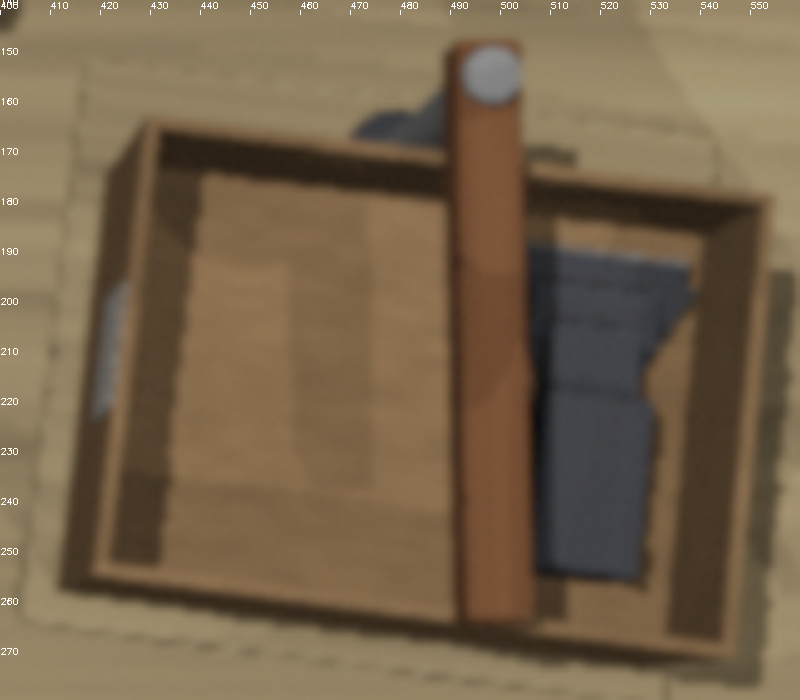

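View pics/c2.png

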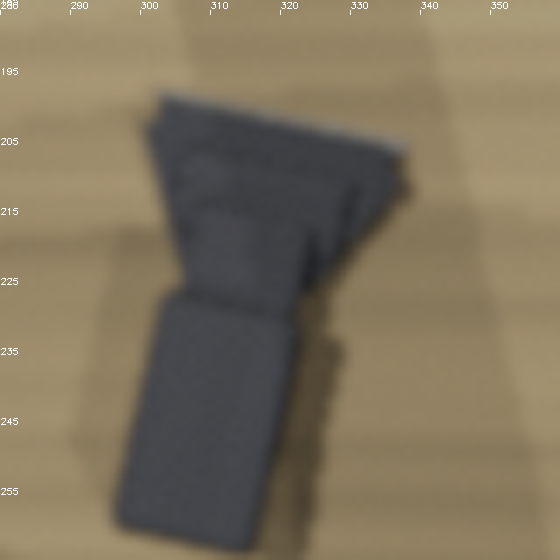

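View pics/c3.png

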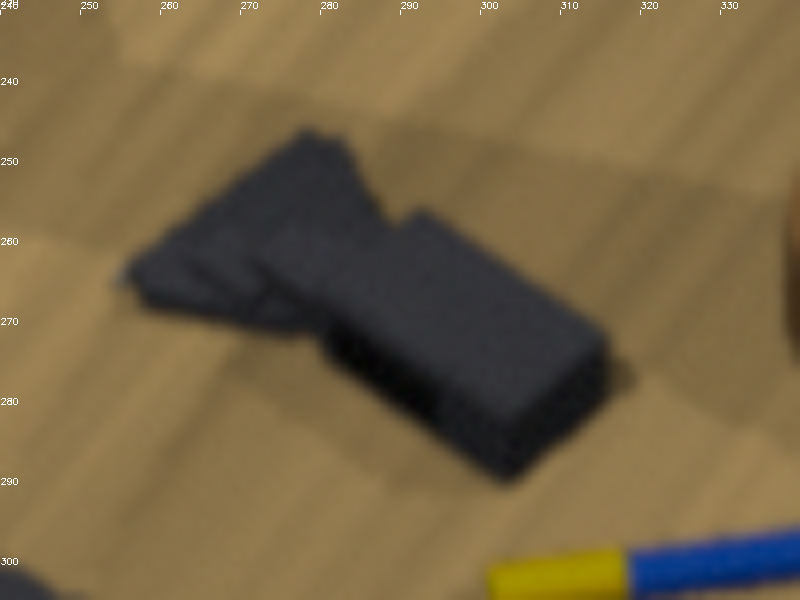

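View pics/c4.png

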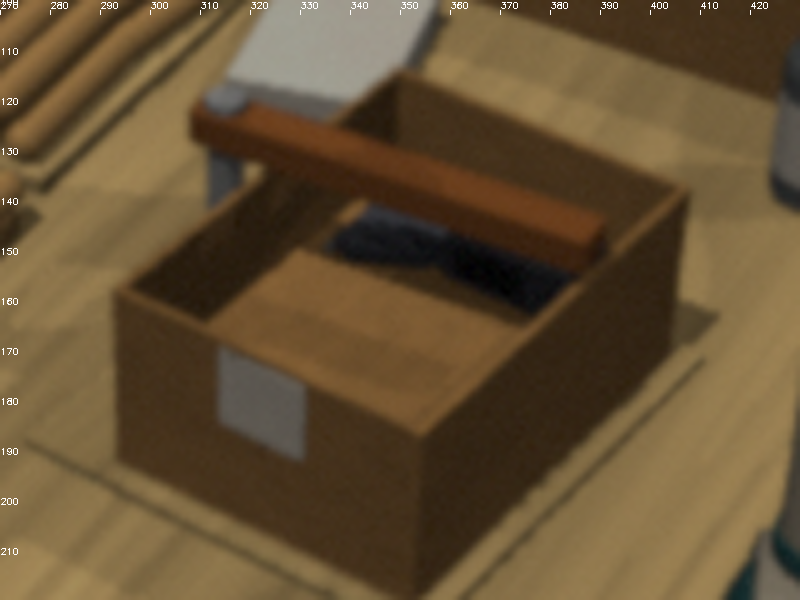

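```bash
python3 - <<'E'
from h import *
from scipy.optimize import least_squares
def fit(obs,x0):
    def P(x,p): c,s=np.cos(x[2]),np.sin(x[2]); return [x[0]+c*p[0]-s*p[1],x[1]+s*p[0]+c*p[1],p[2]]
    f=lambda x:np.concatenate([w2px(n,P(x,p))-uv for n,p,uv in obs])
    r=least_squares(f,x0,loss='soft_l1'); print(r.x,np.degrees(r.x[2]),np.round(r.fun.reshape(-1,2),1).tolist()); return r.x
st=[('top',(.1,.135,.13),(429.6,164)),('top',(-.1,.135,.13),(418.6,255.2)),('top',(.1,-.135,.13),(554.4,179.4)),('top',(-.1,-.135,.13),(547,271.4)),
('side',(.1,.135,.13),(293,158)),('side',(-.1,.135,.13),(354,187.4)),('side',(-.1,-.135,.13),(407.6,138)),('side',(.1,-.135,.13),(350,114)),('top',(.125,0,.170),(498.2,154.8)),('side',(.125,0,.17),(315,119.5))]
X=fit(st,[.5,-.2,0])
hd=[('top',(-.055,.024,.036),(296.7,259.6)),('top',(-.055,-.024,.036),(315.7,263.6)),('top',(.025,.024,.036),(304.3,226.4)),('top',(.025,-.024,.036),(322.4,231)),
('side',(-.055,.024,.036),(302.75,282.25)),('side',(-.055,-.024,.036),(316,272.5)),('side',(.025,-.024,.036),(292.5,255.9)),('side',(-.055,.024,0),(303.5,290.9))]
H=fit(hd,[.5,.2,0])
e=px2w('top',(499.5,264.5),.164);print('bar end',e)
c,s=np.cos(X[2]),np.sin(X[2]);R=np.array([[c,-s],[s,c]])
for p in [(.125,0),(-.04,0),(0,.05),(-.103,0)]:print(p,X[:2]+R@p)
print('end in st',R.T@(e[:2]-X[:2]))
for p in [(238,235),(335,140)]:print(px2w('top',p,.02))
E
```

```text
[ 0.5047364  -0.14952306 -0.11976295] -6.861911348806462 [[-0.4, -0.6], [0.1, 0.1], [0.4, -0.3], [-0.5, 0.5], [-0.7, 0.0], [0.6, -0.1], [0.7, -0.3], [-0.7, -0.7], [0.2, 0.5], [0.1, 0.1]]
[ 0.46400077  0.22873027 -0.21459576] -12.295431130626845 [[-1.3, 0.2], [0.1, 0.8], [-0.9, -0.5], [1.3, -0.5], [0.2, 0.1], [0.6, -1.4], [-0.1, -1.2], [-0.4, 1.2]]
bar end [ 0.40191244 -0.163561    0.164     ]
(0.125, 0) [ 0.62884103 -0.16445767]
(-0.04, 0) [ 0.46502292 -0.14474399]
(0, 0.05) [ 0.51071025 -0.09988121]
(-0.103, 0) [ 0.40247419 -0.13721695]
end in st [-0.10041022 -0.02622247]
[0.47278134 0.39967808 0.02      ]
[0.70104489 0.1759203  0.02      ]
```

```bash
cat >> h.py <<'E'
SX=np.array([.5047,-.1495]);SY=np.radians(-6.86)
def st2w(p): c,s=np.cos(SY),np.sin(SY);return SX+np.array([c*p[0]-s*p[1],s*p[0]+c*p[1]])
def w2st(p): c,s=np.cos(SY),np.sin(SY);d=np.array(p[:2])-SX;return np.array([c*d[0]+s*d[1],-s*d[0]+c*d[1]])
def heading(q): w,x,y,z=q; return np.degrees(np.arctan2(2*(x*y+w*z),1-2*(y*y+z*z)))
def delta(pos,head,tgt):
    a=np.radians(head);d=np.array(tgt)-np.array(pos)
    return np.round([d[0]*np.cos(a)+d[1]*np.sin(a),d[0]*np.sin(a)-d[1]*np.cos(a),-d[2]],4)
def finger(th,off,r=.165): # station coords; off from centre line along +velocity
    d=np.array([-np.cos(th),-np.sin(th)]);v=np.array([np.sin(th),-np.cos(th)])
    return np.array([.125,0])+r*d+off*v
E
python3 - <<'E'
from h import *
s=manip.get_state();print(heading(s['ee_rot']),w2st(s['position']))
p=st2w(finger(.116,-.055));print(p,delta(s['position'],-6.86,[*p,.231]))
prev=finger(.116,-.055)
for t in [.116,.3,.5,.7,.9,1.1,1.3,1.45]:
    f=finger(t,-.029);print(t,f.round(3),(f-prev).round(4)*[1,-1]);prev=f
E
```

```text
26.68718586771831 [-0.2013855  -0.39065797]
[ 0.4640114  -0.10881547] [ 0.1561 -0.4262 -0.0005]
0.116 [-0.042  0.01 ] [0.003  0.0258]
0.3 [-0.041 -0.021] [0.001  0.0308]
0.5 [-0.034 -0.054] [0.0075 0.0326]
0.7 [-0.02  -0.084] [0.0138 0.0305]
0.9 [-0.    -0.111] [0.0196 0.0271]
1.1 [ 0.024 -0.134] [0.0246 0.0227]
1.3 [ 0.053 -0.151] [0.0286 0.0173]
1.45 [ 0.076 -0.16 ] [0.0234 0.0091]
```

Emit:
servo_tool(increments=[{"spin": 8.4,"slide": [0,0,-0.01]},{"spin": 8.4,"slide": [0,0,-0.01]},{"spin": 8.4},{"spin": 8.4}], hand=0, newtons=40)

```text
$.increments[2]: bad value
```

Emit:
servo_tool(increments=[{"spin": 8.4,"slide": [0,0,-0.01]},{"spin": 8.4,"slide": [0,0,-0.01]},{"spin": 8.4,"slide": [0,0,0]},{"spin": 8.4,"slide": [0,0,0]}], hand=0, newtons=40)

```text
clock: 0.5
position: [0.2582, -0.5137, 0.2512]
ee_rot: [-0.0, 0.998, -0.063, -0.0]
contact_force: [-0.6, -0.1, -0.1]
width: 0.0283
```

Emit:
servo_tool(increments=[{"spin": 0,"slide": [0.013,-0.035,0]},{"spin": 0,"slide": [0.013,-0.035,0]},{"spin": 0,"slide": [0.013,-0.035,0]},{"spin": 0,"slide": [0.013,-0.035,0]},{"spin": 0,"slide": [0.013,-0.035,0]},{"spin": 0,"slide": [0.013,-0.035,0]}])

```text
clock: 1.1
position: [0.3612, -0.3131, 0.251]
ee_rot: [-0.0, 0.998, -0.06, -0.0]
contact_force: [1.1, -0.3, 0.1]
width: -0.0001
```

Emit:
servo_tool(increments=[{"spin": 0,"slide": [0.013,-0.036,0]},{"spin": 0,"slide": [0.013,-0.036,0]},{"spin": 0,"slide": [0.013,-0.036,0]},{"spin": 0,"slide": [0.013,-0.036,0]},{"spin": 0,"slide": [0.013,-0.036,0]},{"spin": 0,"slide": [0.013,-0.036,0]},{"spin": 0,"slide": [0,0,0]},{"spin": 0,"slide": [0,0,0]}])

```text
clock: 1.9
position: [0.4642, -0.1091, 0.2509]
ee_rot: [0.0, 0.998, -0.059, -0.001]
contact_force: [-0.1, -0.6, -0.2]
width: 0.0003
```

```bash
python3 - <<'E'
from h import *
s=manip.get_state();p=s['position'];print(p,heading(s['ee_rot']),w2st(p),finger(.116,-.055),s['clock'],s['width'],s['contact_force'])
cv2.imwrite('pics/a1.png',eyes.get_image('side'))
E
```

```text
[ 0.46421913 -0.10906565  0.25092751] -6.774514980028348 [-0.0450207  0.0353097] [-0.04525683  0.03553327] 1.9 0.0002581836212946321 [-0.06206698 -0.56548372 -0.18535683]
```

View pics/a1.png

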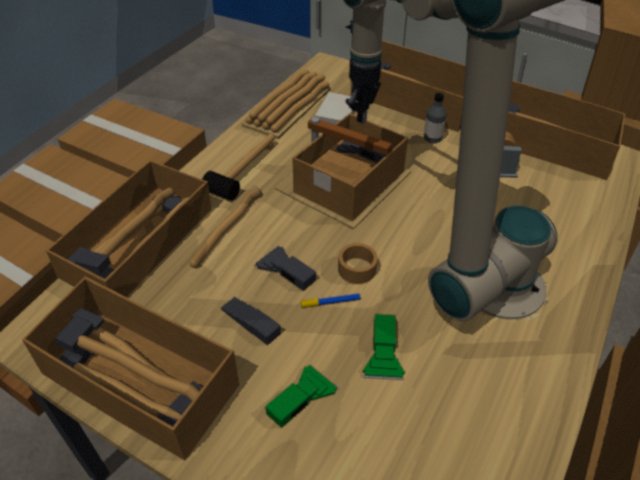

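The closed fingers hang above the carton at about (362,122), and the arm tracks its commands closely. I'll lower the tip to bar height and then push along the arc.

Emit:
servo_tool(increments=[{"spin": 0,"slide": [0,0,0.03]},{"spin": 0,"slide": [0,0,0.03]},{"spin": 0,"slide": [0,0,0.03]},{"spin": 0,"slide": [0,0,0.014]},{"spin": 0,"slide": [0,0,0]}])

```text
clock: 2.45
position: [0.462, -0.1104, 0.1451]
ee_rot: [-0.001, 0.998, -0.061, -0.003]
contact_force: [-1.3, -0.0, -0.8]
width: -0.0002
```

Emit:
servo_tool(increments=[{"spin": 0,"slide": [0,0.01,0]},{"spin": 0,"slide": [0.001,0.01,0]},{"spin": 0,"slide": [0.001,0.01,0]},{"spin": 0,"slide": [0.001,0.012,0]},{"spin": 0,"slide": [0.001,0.012,0]},{"spin": 0,"slide": [0.003,0.014,0]},{"spin": 0,"slide": [0.004,0.014,0]}])

```text
clock: 3.15
position: [0.4655, -0.1935, 0.1474]
ee_rot: [-0.0, 0.998, -0.06, 0.0]
contact_force: [1.0, 2.5, -0.1]
width: 0.0001
```

```bash
python3 - <<'E'
from h import *
s=manip.get_state();p=s['position'];print(p,heading(s['ee_rot']),w2st(p),s['clock'],s['contact_force'])
cv2.imwrite('pics/a2.png',cv2.resize(eyes.get_image('side')[60:240,240:480],None,fx=3,fy=3))
E
```

```text
[ 0.46553863 -0.19354899  0.14740704] -6.92454084709968 [-0.03361963 -0.04841122] 3.15 [ 0.95734542  2.53908067 -0.08188769]
```

View pics/a2.png

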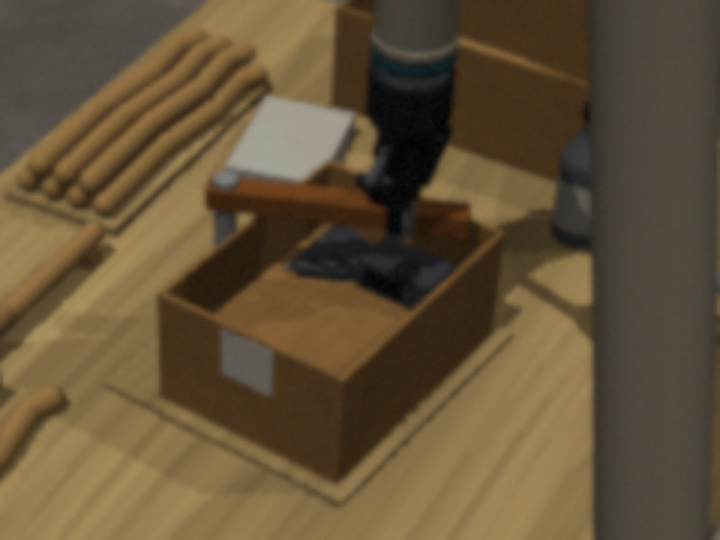

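The bar is moving with the finger, at about 2.5 N. I'll carry on along the arc.

Emit:
servo_tool(increments=[{"spin": 0,"slide": [0.004,0.014,0]},{"spin": 0,"slide": [0.005,0.012,0]},{"spin": 0,"slide": [0.006,0.012,0]},{"spin": 0,"slide": [0.007,0.011,0]},{"spin": 0,"slide": [0.008,0.011,0]},{"spin": 0,"slide": [0.009,0.01,0]},{"spin": 0,"slide": [0.01,0.01,0]},{"spin": 0,"slide": [0.01,0.008,0]}])

```text
clock: 4.0
position: [0.5141, -0.2879, 0.1472]
ee_rot: [0.0, 0.998, -0.06, -0.0]
contact_force: [-0.9, 1.6, -0.2]
width: -0.0001
```

Emit:
servo_tool(increments=[{"spin": 0,"slide": [0.01,0.007,0]},{"spin": 0,"slide": [0.01,0.006,0]},{"spin": 0,"slide": [0.01,0.006,0]},{"spin": 0,"slide": [0.01,0.005,0]},{"spin": 0,"slide": [0.01,0.003,0]},{"spin": 0,"slide": [0,0,0]}])

```text
clock: 4.6
position: [0.5616, -0.3208, 0.1473]
ee_rot: [0.001, 0.998, -0.06, 0.001]
contact_force: [0.1, 0.4, -0.2]
width: 0.0
```

```bash
python3 - <<'E'
from h import *
s=manip.get_state();p=s['position'];print(p,heading(s['ee_rot']),w2st(p),s['clock'],s['contact_force'],finger(1.45,-.029))
cv2.imwrite('pics/a3.png',cv2.resize(eyes.get_image('side')[60:240,240:480],None,fx=3,fy=3))
E
```

```text
[ 0.5616276  -0.32076853  0.14729276] -6.894113387422105 [ 0.07697701 -0.16324277] 4.6 [ 0.09603909  0.44534199 -0.19006127] [ 0.07632837 -0.16030306]
```

View pics/a3.png

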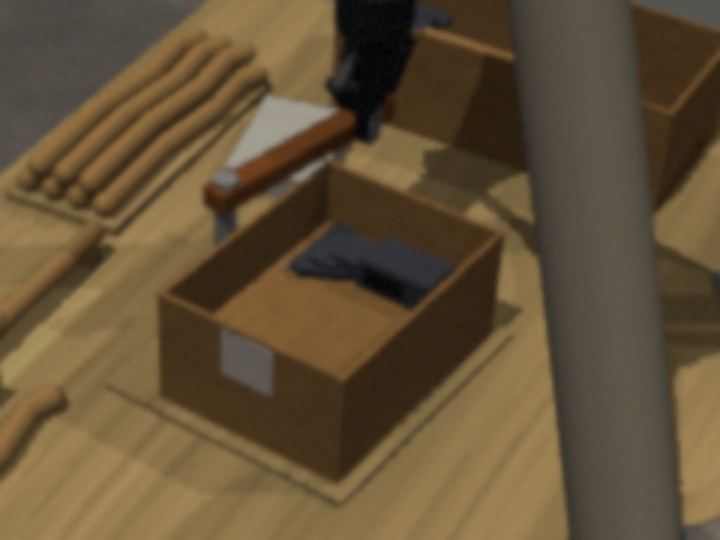

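The bar is now swung well off the carton, at about 1.45 rad, with its end near the gripper. I'll back away, rise and open, then go to the head.

Emit:
servo_tool(increments=[{"spin": 0,"slide": [-0.015,-0.005,0]},{"spin": 0,"slide": [-0.015,0,-0.01]},{"spin": 0,"slide": [0,0,-0.035]},{"spin": 5.4,"slide": [0,0,-0.035]},{"spin": 0,"slide": [0,0,-0.025]},{"spin": 0,"slide": [0,0,0]}])

```text
clock: 5.25
position: [0.5318, -0.3126, 0.2581]
ee_rot: [0.003, 0.994, -0.107, 0.004]
contact_force: [-0.3, -0.3, -0.4]
width: -0.0003
```

```bash
python3 - <<'E'
from h import *
s=manip.get_state();p=s['position'];h=heading(s['ee_rot']);print(p,h,delta(p,h,[.4689,.2277,.12]),s['clock'])
E
```

```text
[ 0.53179539 -0.3125666   0.2580646 ] -12.318267723895469 [-0.1767 -0.5144  0.1381] 5.25
```

Emit:
servo_tool(increments=[{"spin": 0,"slide": [-0.0126,-0.0367,0]},{"spin": 0,"slide": [-0.0126,-0.0367,0]},{"spin": 0,"slide": [-0.0126,-0.0367,0]},{"spin": 0,"slide": [-0.0126,-0.0367,0]},{"spin": 0,"slide": [-0.0126,-0.0367,0]},{"spin": 0,"slide": [-0.0126,-0.0367,0]},{"spin": 0,"slide": [-0.0126,-0.0367,0]},{"spin": 0,"slide": [-0.0126,-0.0367,0]}], hand=1)

```text
clock: 6.05
position: [0.4933, -0.0014, 0.2518]
ee_rot: [0.0, 0.994, -0.107, -0.0]
contact_force: [0.7, 0.4, -0.4]
width: 0.0855
```

Emit:
servo_tool(increments=[{"spin": 0,"slide": [-0.0126,-0.0367,0]},{"spin": 0,"slide": [-0.0126,-0.0367,0]},{"spin": 0,"slide": [-0.0126,-0.0367,0.03]},{"spin": 0,"slide": [-0.0126,-0.0367,0.03]},{"spin": 0,"slide": [-0.0126,-0.0367,0.03]},{"spin": 0,"slide": [-0.0126,-0.0367,0.03]},{"spin": 0,"slide": [0,0,0.02]},{"spin": 0,"slide": [0,0,0]}])

```text
clock: 6.85
position: [0.4642, 0.2282, 0.1091]
ee_rot: [0.002, 0.994, -0.106, -0.003]
contact_force: [-0.7, -0.9, -0.3]
width: 0.0854
```

```bash
python3 - <<'E'
from h import *
s=manip.get_state();p=s['position'];h=heading(s['ee_rot']);print(p,h,delta(p,h,[.4689,.2277,.004]),s['clock'],s['width'],s['contact_force'],s['qpos'])
im=eyes.get_image('side');cv2.imwrite('pics/b1.png',cv2.resize(im[180:330,220:420],None,fx=4,fy=4))
im=eyes.get_image('top');cv2.imwrite('pics/b2.png',im)
E
```

```text
[0.46424372 0.22821297 0.10907688] -12.167492425702395 [ 0.0047 -0.0005  0.1051] 6.85 0.0853519440493645 [-0.69433998 -0.85762614 -0.25828224] [ 3.22660658e-01  2.95325640e-01  1.80751423e+00 -5.43334151e-04
  1.04664303e+00  2.10607908e+00]
```

View pics/b1.png

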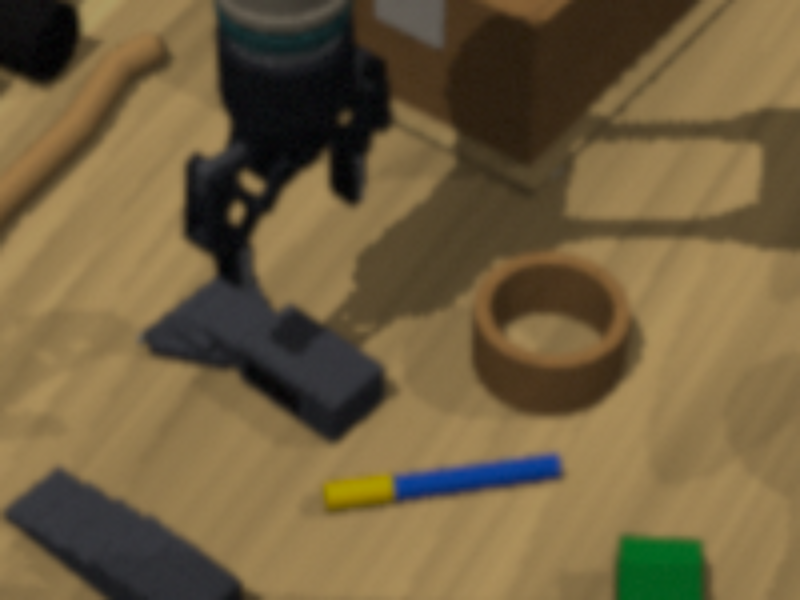

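View pics/b2.png

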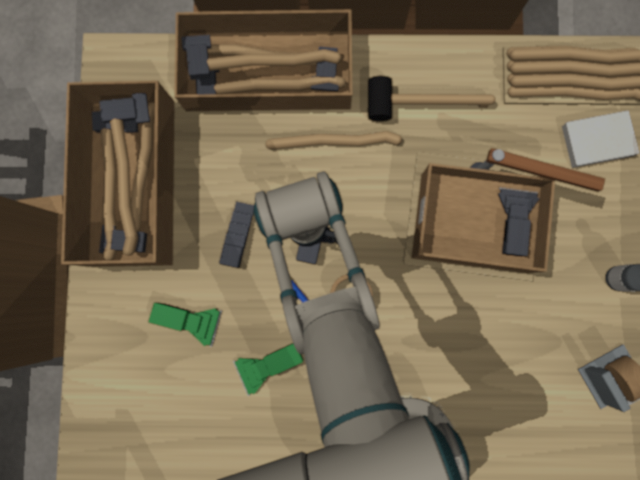

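The bar now lies from (497,155) to (602,185), clear of the carton. The open gripper straddles the head with the jaws across its width, so I'll go down.

Emit:
servo_tool(increments=[{"spin": 0,"slide": [0.004,0,0.03]},{"spin": 0,"slide": [0,0,0.03]},{"spin": 0,"slide": [0,0,0.025]},{"spin": 0,"slide": [0,0,0.014]},{"spin": 0,"slide": [0,0,0.004]},{"spin": 0,"slide": [0,0,0]},{"spin": 0,"slide": [0,0,0]}])

```text
clock: 7.65
position: [0.4731, 0.2276, 0.0107]
ee_rot: [-0.001, 0.994, -0.108, 0.001]
contact_force: [-0.7, 0.4, 0.4]
width: 0.0856
```

```bash
python3 - <<'E'
from h import *
s=manip.get_state();p=s['position'];h=heading(s['ee_rot']);print(p,h,delta(p,h,[.4689,.2277,.004]),s['clock'],s['width'],s['contact_force'])
im=eyes.get_image('side');cv2.imwrite('pics/b3.png',cv2.resize(im[200:320,220:380],None,fx=5,fy=5))
E
```

```text
[0.47311722 0.22757526 0.01071824] -12.354269233313925 [-0.0041  0.0008  0.0067] 7.65 0.08559701610344206 [-0.73199931  0.35747932  0.3634445 ]
```

View pics/b3.png

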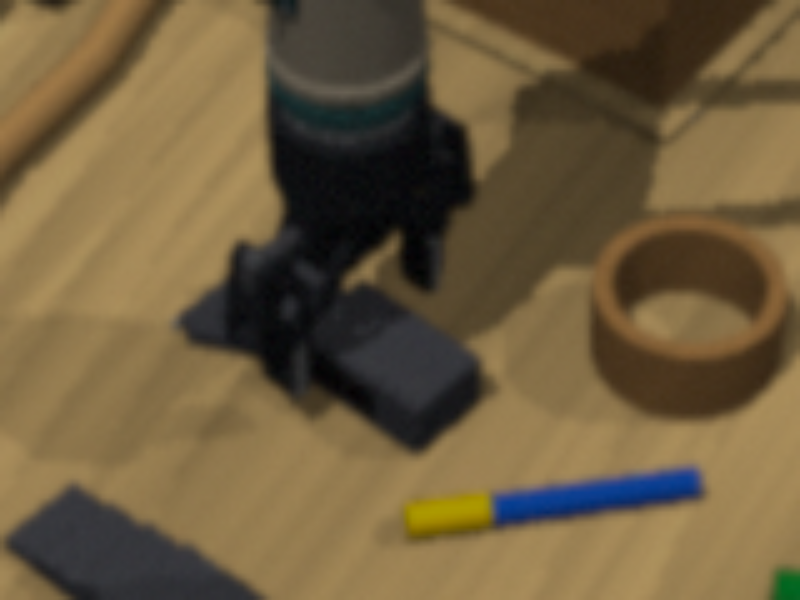

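Emit:
servo_tool(increments=[{"spin": 0,"slide": [-0.004,0.0005,0.004]},{"spin": 0,"slide": [0,0,0.003]},{"spin": 0,"slide": [0,0,0]}])

```text
clock: 8.0
position: [0.4672, 0.228, 0.0021]
ee_rot: [0.0, 0.994, -0.107, -0.0]
contact_force: [-0.7, 0.6, 0.0]
width: 0.0858
```

Emit:
servo_tool(increments=[{"spin": 0,"slide": [0,0,0]},{"spin": 0,"slide": [0,0,0]},{"spin": 0,"slide": [0,0,0]},{"spin": 0,"slide": [0,0,0]},{"spin": 0,"slide": [0,0,0]},{"spin": 0,"slide": [0,0,0]}], hand=0, newtons=70)

```text
clock: 8.6
position: [0.4681, 0.2284, 0.0026]
ee_rot: [-0.0, 0.994, -0.107, 0.0]
contact_force: [-0.1, 2.0, 4.0]
width: 0.0469
```

```bash
python3 - <<'E'
from h import *
s=manip.get_state();p=s['position'];h=heading(s['ee_rot']);print(p,h,s['clock'],s['width'],s['contact_force'],s['moment'])
im=eyes.get_image('side');cv2.imwrite('pics/b4.png',cv2.resize(im[200:320,220:380],None,fx=5,fy=5))
E
```

```text
[0.46814217 0.22843495 0.00264574] -12.323195446034592 8.6 0.0469187119585256 [-0.11559279  1.95135861  4.01969788] [0.28144782 0.10654156 0.01943034]
```

View pics/b4.png

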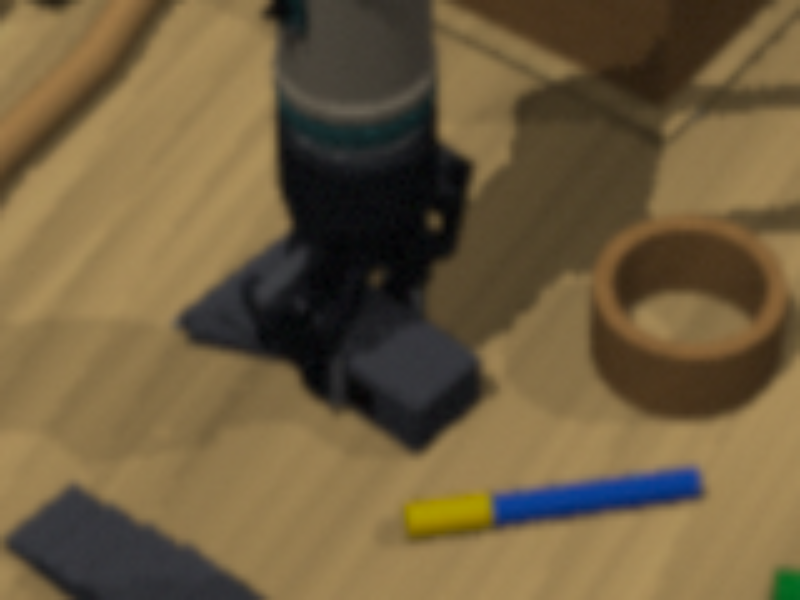

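The head is held: the opening is 47 mm, with the block between the pads. I'll lift it.

Emit:
servo_tool(increments=[{"spin": 0,"slide": [0,0,-0.01]},{"spin": 0,"slide": [0,0,-0.02]},{"spin": 0,"slide": [0,0,-0.04]},{"spin": 0,"slide": [0,0,-0.04]},{"spin": 0,"slide": [0,0,-0.04]},{"spin": -2.7,"slide": [0,0,-0.04]},{"spin": -2.7,"slide": [0,0,-0.02]},{"spin": 0,"slide": [0,0,0]}])

```text
clock: 9.45
position: [0.4687, 0.2279, 0.2146]
ee_rot: [-0.0, 0.998, -0.06, 0.002]
contact_force: [0.6, 0.4, -6.4]
width: 0.0467
```

```bash
python3 - <<'E'
from h import *
s=manip.get_state();p=s['position'];h=heading(s['ee_rot']);print(p,h,s['clock'],s['width'],s['contact_force'],s['moment'])
print(delta(p,-6.86,[*st2w((-.009,.05)),.21]))
im=eyes.get_image('side');cv2.imwrite('pics/b5.png',cv2.resize(im[130:310,200:440],None,fx=3,fy=3))
E
```

```text
[0.4686537  0.22794323 0.21457213] -6.9228541340288645 9.45 0.046665631267002766 [ 0.56380749  0.43049096 -6.43262119] [ 0.01657046 -0.00209643 -0.01128263]
[0.0719 0.3204 0.0046]
```

View pics/b5.png

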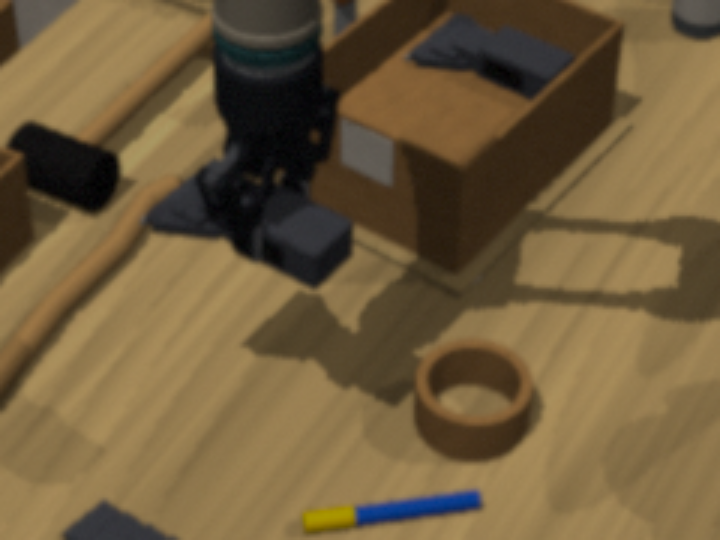

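The head hangs level and weighs about 6.4 N. I'll carry it over the free half.

Emit:
servo_tool(increments=[{"spin": 0,"slide": [0.006,0.025,0]},{"spin": 0,"slide": [0.008,0.034,0]},{"spin": 0,"slide": [0.008,0.034,0]},{"spin": 0,"slide": [0.008,0.034,0]},{"spin": 0,"slide": [0.008,0.034,0]},{"spin": 0,"slide": [0.008,0.034,0]},{"spin": 0,"slide": [0.008,0.034,0]},{"spin": 0,"slide": [0.008,0.034,0]}])

```text
clock: 10.3
position: [0.4951, -0.0416, 0.2089]
ee_rot: [-0.0, 0.998, -0.061, -0.004]
contact_force: [0.9, -0.2, -7.6]
width: 0.047
```

Emit:
servo_tool(increments=[{"spin": 0,"slide": [0.006,0.032,0]},{"spin": 0,"slide": [0.004,0.025,0]},{"spin": 0,"slide": [0,0,0]},{"spin": 0,"slide": [0,0,0]}])

```text
clock: 10.7
position: [0.4986, -0.0982, 0.2094]
ee_rot: [-0.001, 0.998, -0.061, -0.003]
contact_force: [0.2, -0.1, -7.4]
width: 0.047
```

```bash
python3 - <<'E'
from h import *
s=manip.get_state();p=s['position'];h=heading(s['ee_rot']);print(p,h,s['clock'],s['width'],s['contact_force'],s['moment'],w2st(p))
print(delta(p,-6.86,[*st2w((-.009,.05)),.21]))
im=eyes.get_image('side');cv2.imwrite('pics/b6.png',cv2.resize(im[60:240,220:460],None,fx=3,fy=3))
im=eyes.get_image('top');cv2.imwrite('pics/b7.png',cv2.resize(im[120:300,380:620],None,fx=3,fy=3))
E
```

```text
[ 0.49861082 -0.09817856  0.2093628 ] -7.051385868571276 10.7 0.04703960487872591 [ 0.16975654 -0.08895912 -7.36337609] [0.06675864 0.05538855 0.02502352] [-0.01217562  0.05022671]
[ 0.0032  0.0002 -0.0006]
```

View pics/b6.png

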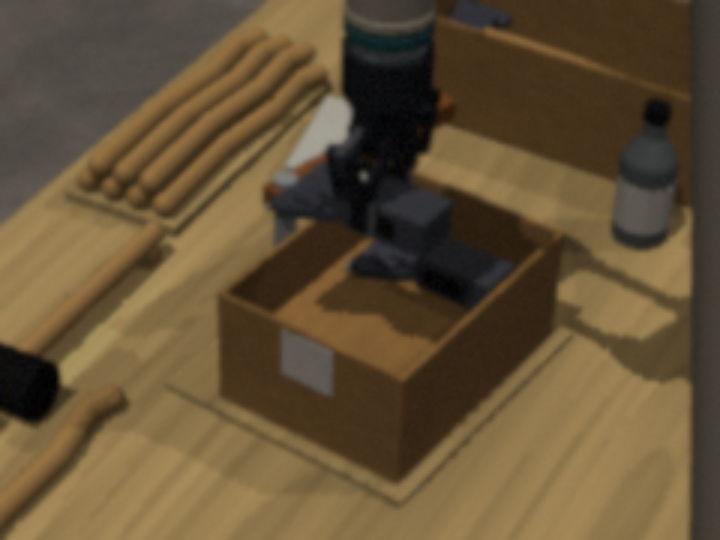

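View pics/b7.png

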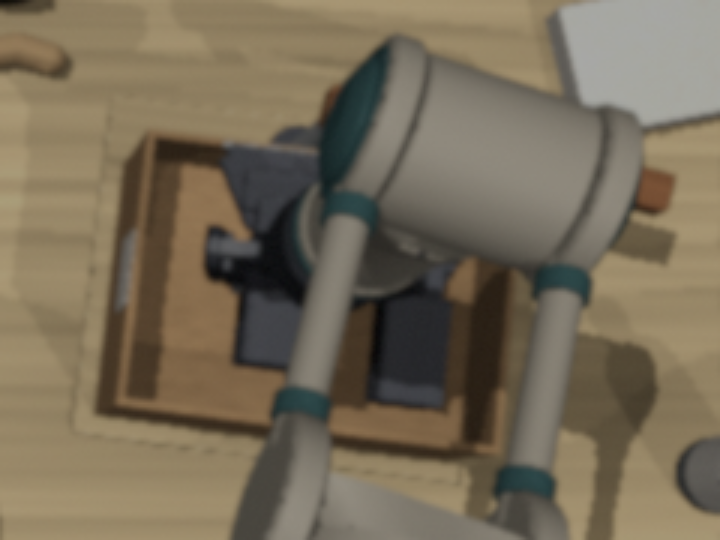

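```bash
python3 - <<'E'
from h import *
for z in (.045,.055,.065,.075,.085,.092): print(z,w2px('top',[*st2w((.095,.13)),z]).round(1),w2px('top',[*st2w((-.095,.13)),z]).round(1),w2px('top',[*st2w((.095,-.13)),z]).round(1))
print('bit',w2st(px2w('top',(454,168.3),.212)),'poll',w2st(px2w('top',(458.3,240.7),.243)))
s=manip.get_state();print(s['position'],s['contact_force'])
E
```

```text
0.045 [424.9 174.4] [415.5 256. ] [537.9 188.6]
0.055 [425.6 173.4] [416.1 255.7] [539.5 187.7]
0.065 [426.3 172.5] [416.8 255.4] [541.1 186.9]
0.075 [427.  171.5] [417.4 255.1] [542.8 186. ]
0.085 [427.7 170.5] [418.1 254.8] [544.4 185.2]
0.092 [428.3 169.8] [418.6 254.6] [545.6 184.5]
bit [0.07521989 0.09612867] poll [-0.07227944  0.07871036]
[ 0.49924808 -0.09729085  0.21039951] [-0.39872512  0.64916625 -8.00827506]
```

Emit:
servo_tool(increments=[{"spin": 0,"slide": [0.002,0,0.02]},{"spin": 0,"slide": [0,0,0.03]},{"spin": 0,"slide": [0,0,0.025]},{"spin": 0,"slide": [0,0,0.015]},{"spin": 0,"slide": [0,0,0.01]},{"spin": 0,"slide": [0,0,0]}])

```text
clock: 11.4
position: [0.5014, -0.0974, 0.1108]
ee_rot: [-0.001, 0.998, -0.06, -0.002]
contact_force: [-0.5, 0.7, -6.9]
width: 0.0472
```

Emit:
servo_tool(increments=[{"spin": 0,"slide": [0,0,0.0025]},{"spin": 0,"slide": [0,0,0.0025]},{"spin": 0,"slide": [0,0,0.0025]},{"spin": 0,"slide": [0,0,0.0025]},{"spin": 0,"slide": [0,0,0.0025]},{"spin": 0,"slide": [0,0,0.0025]},{"spin": 0,"slide": [0,0,0.0025]}])

```text
clock: 12.1
position: [0.5027, -0.0986, 0.0946]
ee_rot: [0.0, 0.998, -0.06, 0.0]
contact_force: [-0.8, 0.5, -6.5]
width: 0.0471
```

Emit:
servo_tool(increments=[{"spin": 0,"slide": [0,0,0.002]},{"spin": 0,"slide": [0,0,0.002]},{"spin": 0,"slide": [0,0,0.002]}])

```text
clock: 12.4
position: [0.5027, -0.0986, 0.0886]
ee_rot: [0.0, 0.998, -0.06, 0.0]
contact_force: [-0.7, 0.2, -7.2]
width: 0.0469
```

Emit:
servo_tool(increments=[{"spin": 0,"slide": [0,0,0.002]},{"spin": 0,"slide": [0,0,0.002]},{"spin": 0,"slide": [0,0,0.002]}])

```text
clock: 12.7
position: [0.5027, -0.0986, 0.0827]
ee_rot: [0.0, 0.998, -0.06, 0.0]
contact_force: [-0.2, -0.8, -7.9]
width: 0.0467
```

Emit:
servo_tool(increments=[{"spin": 0,"slide": [0,0,0.002]},{"spin": 0,"slide": [0,0,0.002]},{"spin": 0,"slide": [0,0,0.002]}])

```text
clock: 13.0
position: [0.5027, -0.0986, 0.0766]
ee_rot: [0.0, 0.998, -0.06, 0.0]
contact_force: [-0.7, -1.6, -6.6]
width: 0.0471
```

Emit:
servo_tool(increments=[{"spin": 0,"slide": [0,0,0.0015]},{"spin": 0,"slide": [0,0,0.0015]},{"spin": 0,"slide": [0,0,0.0015]}])

```text
clock: 13.3
position: [0.5027, -0.0986, 0.0722]
ee_rot: [0.0, 0.998, -0.06, 0.0]
contact_force: [1.1, 1.2, -7.0]
width: 0.0471
```

Emit:
servo_tool(increments=[{"spin": 0,"slide": [0,0,0.0015]},{"spin": 0,"slide": [0,0,0.0015]}])

```text
clock: 13.5
position: [0.5027, -0.0986, 0.0692]
ee_rot: [0.0, 0.998, -0.06, 0.0]
contact_force: [0.1, -0.3, -7.8]
width: 0.0469
```

Emit:
servo_tool(increments=[{"spin": 0,"slide": [0,0,0.001]},{"spin": 0,"slide": [0,0,0.001]},{"spin": 0,"slide": [0,0,0.001]}])

```text
clock: 13.8
position: [0.5028, -0.0986, 0.0663]
ee_rot: [0.0, 0.998, -0.06, 0.0]
contact_force: [-0.0, 0.2, -8.3]
width: 0.0468
```

Emit:
servo_tool(increments=[{"spin": 0,"slide": [0,0,0.001]},{"spin": 0,"slide": [0,0,0.001]},{"spin": 0,"slide": [0,0,0.001]}])

```text
clock: 14.1
position: [0.5027, -0.0986, 0.0633]
ee_rot: [0.0, 0.998, -0.06, 0.0]
contact_force: [-0.7, 0.2, -3.8]
width: 0.047
```

Emit:
servo_tool(increments=[{"spin": 0,"slide": [0,0,0.001]},{"spin": 0,"slide": [0,0,0.001]}])

```text
clock: 14.3
position: [0.5027, -0.0986, 0.0618]
ee_rot: [0.0, 0.998, -0.06, 0.0]
contact_force: [-2.8, 1.0, 2.0]
width: 0.047
```

The pad is felt: the tool force has gone from -7.5 N to about +2 N. I'll let it settle and look before opening.

Emit:
servo_tool(increments=[{"spin": 0,"slide": [0,0,0]},{"spin": 0,"slide": [0,0,0]}])

```text
clock: 14.5
position: [0.5027, -0.0986, 0.0618]
ee_rot: [0.0, 0.998, -0.06, 0.0]
contact_force: [-1.8, -0.1, 0.9]
width: 0.0471
```

```bash
python3 - <<'E'
from h import *
s=manip.get_state();p=s['position'];h=heading(s['ee_rot']);print(p,h,s['clock'],s['width'],s['contact_force'],s['moment'],w2st(p))
im=eyes.get_image('side');cv2.imwrite('pics/d1.png',cv2.resize(im[90:220,270:430],None,fx=5,fy=4.6))
E
```

```text
[ 0.50271659 -0.09857615  0.06178527] -6.911230007061828 14.5 0.04713737347303484 [-1.78759971 -0.07107041  0.89107159] [ 0.22037858  0.35149147 -0.06984625] [-0.00805174  0.05032238]
```

View pics/d1.png

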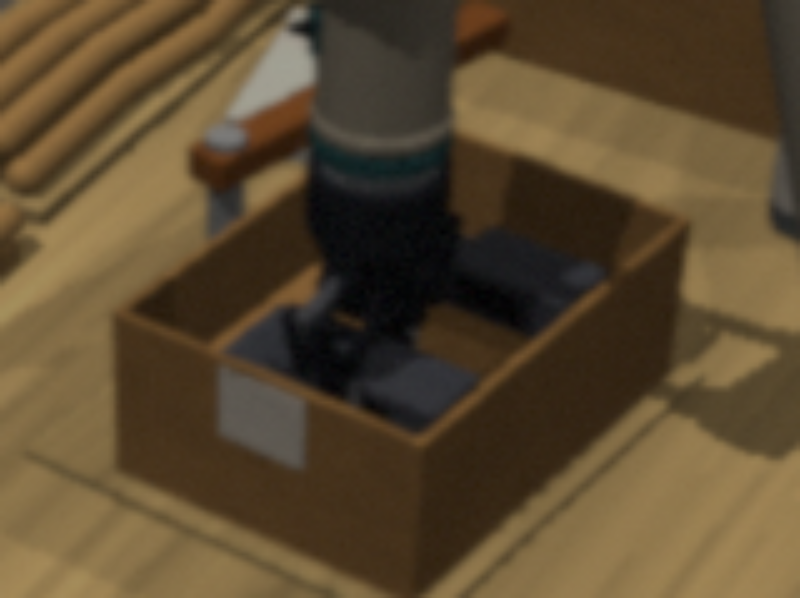

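The head is in the free half, but the small moment suggests one end is touching first. I'll press slightly more, then release.

Emit:
servo_tool(increments=[{"spin": 0,"slide": [0,0,0.001]},{"spin": 0,"slide": [0,0,0.0005]},{"spin": 0,"slide": [0,0,0]}])

```text
clock: 14.85
position: [0.5028, -0.0986, 0.0604]
ee_rot: [0.0, 0.998, -0.06, 0.0]
contact_force: [-4.1, 1.3, 6.0]
width: 0.0467
```

```bash
python3 - <<'E'
from h import *
s=manip.get_state();print(s['position'],s['contact_force'],s['moment'])
E
```

```text
[ 0.50275443 -0.09860223  0.06043022] [-4.0624808   1.33224512  6.00527615] [ 0.25454364  0.58406297 -0.04177816]
```

Emit:
servo_tool(increments=[{"spin": 0,"slide": [0,0,0]},{"spin": 0,"slide": [0,0,0]}], hand=0, newtons=20)

```text
clock: 15.05
position: [0.5027, -0.0986, 0.0605]
ee_rot: [0.0, 0.998, -0.06, 0.0]
contact_force: [-4.1, 0.9, 7.0]
width: 0.0469
```

Emit:
servo_tool(increments=[{"spin": 0,"slide": [0,0,0]},{"spin": 0,"slide": [0,0,0]},{"spin": 0,"slide": [0,0,0]},{"spin": 0,"slide": [0,0,0]}], hand=0.85)

```text
clock: 15.45
position: [0.5031, -0.0987, 0.0598]
ee_rot: [0.0, 0.998, -0.06, 0.0]
contact_force: [-0.4, -0.0, -0.2]
width: 0.0722
```

```bash
python3 - <<'E'
from h import *
s=manip.get_state();print(s['position'],s['contact_force'],s['moment'],s['width'])
im=eyes.get_image('side');cv2.imwrite('pics/d2.png',cv2.resize(im[90:220,270:430],None,fx=5,fy=4.6))
E
```

```text
[ 0.50309222 -0.09869307  0.05976133] [-0.39666819 -0.02231057 -0.19191597] [ 0.02883663 -0.00386346 -0.04412346] 0.07224717621607336
```

View pics/d2.png

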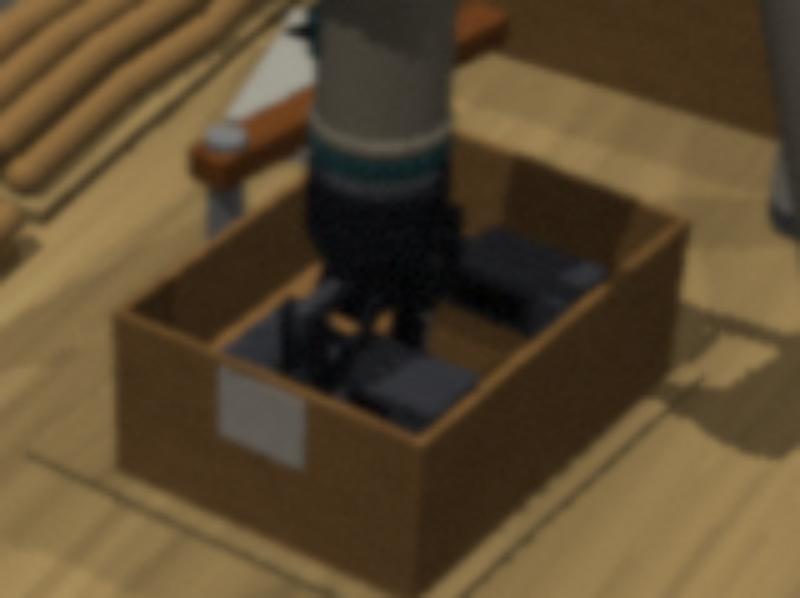

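The jaws are open and the head stayed where it was. I'll rise straight up, slowly at first.

Emit:
servo_tool(increments=[{"spin": 0,"slide": [0,0,-0.008]},{"spin": 0,"slide": [0,0,-0.015]},{"spin": 0,"slide": [0,0,-0.025]},{"spin": 0,"slide": [0,0,-0.035]},{"spin": 0,"slide": [0,0,-0.04]},{"spin": 0,"slide": [0,0,-0.04]},{"spin": 0,"slide": [0,0,-0.03]},{"spin": 0,"slide": [0,0,0]}])

```text
clock: 16.3
position: [0.5054, -0.0994, 0.2583]
ee_rot: [0.001, 0.998, -0.06, 0.005]
contact_force: [0.6, 0.4, 0.4]
width: 0.0722
```

```bash
python3 - <<'E'
from h import *
s=manip.get_state();p=s['position'];print(p,heading(s['ee_rot']),s['contact_force'],w2st(p))
for t in (1.3,1.4,1.45,1.5):
  f=finger(t,.06);print(t,f,delta(p,-6.86,[*st2w(f),.25]))
im=eyes.get_image('side');cv2.imwrite('pics/d3.png',cv2.resize(im[90:220,270:430],None,fx=5,fy=4.6))
im=eyes.get_image('top');cv2.imwrite('pics/d4.png',cv2.resize(im[120:280,400:620],None,fx=3.6,fy=3.6))
E
```

```text
[ 0.50535607 -0.09940028  0.25831101] -6.908439065702659 [0.63106022 0.35907062 0.35881179] [-0.00533272  0.04981941]
1.3 [ 0.13867618 -0.17503703] [0.144  0.2249 0.0083]
1.4 [ 0.15608241 -0.17279723] [0.1614 0.2226 0.0083]
1.45 [ 0.16467982 -0.17102781] [0.17   0.2208 0.0083]
1.5 [ 0.17317806 -0.1688309 ] [0.1785 0.2187 0.0083]
```

View pics/d3.png

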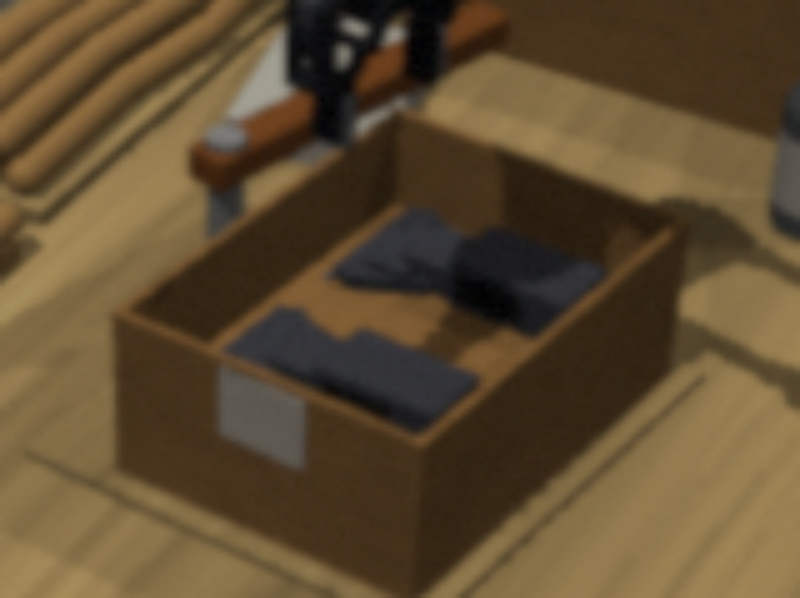

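View pics/d4.png

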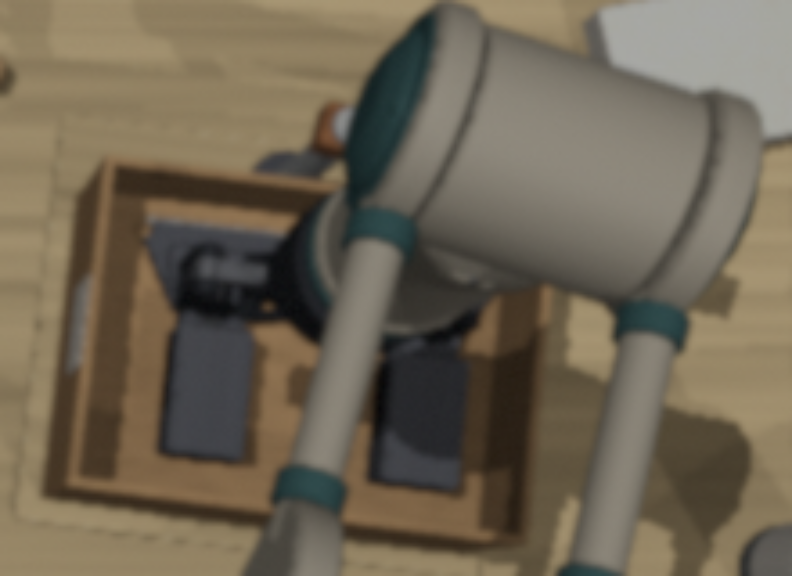

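The new head lies flat beside the fixed one. In the side crop its block sits at about (400,370) and its bit at (280,330). Next I'll measure the bar angle from the earlier top view and go behind the bar.

```bash
python3 - <<'E'
from h import *
e=w2st(px2w('top',(602.5,184.5),.158));d=e-[.125,0];print(e,np.arctan2(-d[1],-d[0]),np.hypot(*d))
e=w2st(px2w('top',(550,170),.164));d=e-[.125,0];print(np.arctan2(-d[1],-d[0]))
prev=None
for t in np.arange(1.5,-.01,-.15):
    f=finger(t,.029);print(round(t,2),f.round(3),None if prev is None else ((f-prev)*[1,-1]).round(4));prev=f
E
```

```text
[ 0.09393593 -0.22378708] 1.432866876903199 0.22593281089347475
1.428998501987519
1.5 [ 0.142 -0.167] None
1.35 [ 0.117 -0.167] [-0.0251  0.0007]
1.2 [ 0.092 -0.164] [-0.0249 -0.0031]
1.05 [ 0.068 -0.158] [-0.0242 -0.0067]
0.9 [ 0.045 -0.147] [-0.0229 -0.0103]
0.75 [ 0.024 -0.134] [-0.0211 -0.0136]
0.6 [ 0.005 -0.117] [-0.0188 -0.0166]
0.45 [-0.011 -0.098] [-0.0162 -0.0192]
0.3 [-0.024 -0.076] [-0.0131 -0.0214]
0.15 [-0.034 -0.053] [-0.0098 -0.0231]
0.0 [-0.04  -0.029] [-0.0062 -0.0243]
```

Emit:
servo_tool(increments=[{"spin": 0,"slide": [0.02,0.0275,0]},{"spin": 0,"slide": [0.02,0.0275,0]},{"spin": 0,"slide": [0.02,0.0275,0]},{"spin": 0,"slide": [0.02,0.0275,0]},{"spin": 0,"slide": [0.02,0.0275,0]},{"spin": 0,"slide": [0.02,0.0275,0]},{"spin": 0,"slide": [0.02,0.0275,0]},{"spin": 0,"slide": [0.022,0.0275,0]}], hand=0, newtons=40)

```text
clock: 17.2
position: [0.6367, -0.3372, 0.2505]
ee_rot: [-0.001, 0.998, -0.06, -0.002]
contact_force: [0.8, -0.0, 0.2]
width: -0.0001
```

Emit:
servo_tool(increments=[{"spin": 0,"slide": [0,0,0]},{"spin": 0,"slide": [0,0,0.03]},{"spin": 0,"slide": [0,0,0.02]},{"spin": 0,"slide": [0,0,0]},{"spin": 0,"slide": [0,0,0]}])

```text
clock: 17.7
position: [0.6364, -0.3356, 0.2019]
ee_rot: [-0.001, 0.998, -0.06, -0.001]
contact_force: [-0.1, 0.4, 1.5]
width: -0.0001
```

```bash
python3 - <<'E'
from h import *
s=manip.get_state();p=s['position'];print(p,heading(s['ee_rot']),s['contact_force'],w2st(p),s['clock'],s['width'])
im=eyes.get_image('side');cv2.imwrite('pics/e1.png',cv2.resize(im[30:210,240:480],None,fx=3,fy=3))
E
```

```text
[ 0.6364183  -0.33562568  0.20190551] -6.893325186876321 [-0.13698534  0.44293217  1.51726806] [ 0.15300687 -0.16906028] 17.7 -8.01218906412982e-05
```

View pics/e1.png

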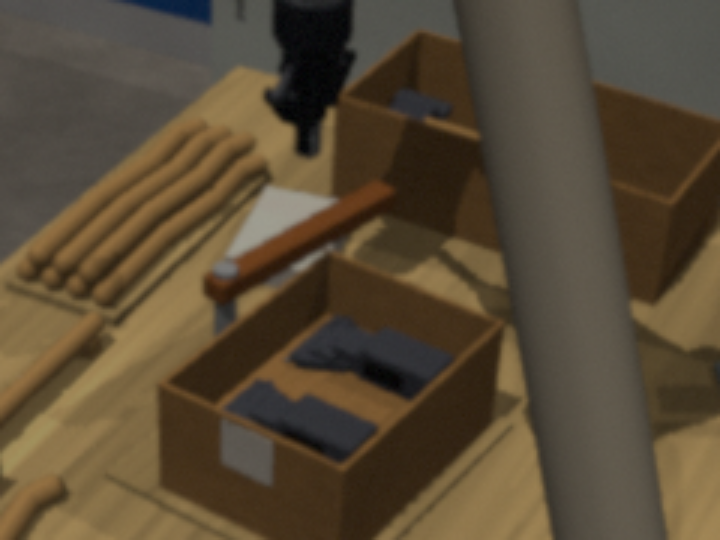

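The closed fingertip, at (310,145) in the crop, is on the far side of the bar. I'll go down and push the bar home along the arc.

Emit:
servo_tool(increments=[{"spin": 0,"slide": [0,0,0.025]},{"spin": 0,"slide": [0,0,0.02]},{"spin": 0,"slide": [0,0,0.01]},{"spin": 0,"slide": [0,0,0]},{"spin": 0,"slide": [-0.011,0,0]},{"spin": 0,"slide": [-0.011,0,0]},{"spin": 0,"slide": [-0.012,-0.001,0]},{"spin": 0,"slide": [-0.012,-0.001,0]}])

```text
clock: 18.55
position: [0.5912, -0.3289, 0.149]
ee_rot: [0.0, 0.998, -0.06, 0.001]
contact_force: [1.9, 0.5, -0.2]
width: 0.0001
```

```bash
python3 - <<'E'
from h import *
s=manip.get_state();p=s['position'];print(p,s['contact_force'],w2st(p),s['clock'])
E
```

```text
[ 0.59116981 -0.32891088  0.14904871] [ 1.93009079  0.52479931 -0.16467022] [ 0.10728028 -0.1677982 ] 18.55
```

Emit:
servo_tool(increments=[{"spin": 0,"slide": [-0.012,-0.001,0]},{"spin": 0,"slide": [-0.012,-0.003,0]},{"spin": 0,"slide": [-0.012,-0.004,0]},{"spin": 0,"slide": [-0.012,-0.005,0]},{"spin": 0,"slide": [-0.012,-0.005,0]},{"spin": 0,"slide": [-0.011,-0.006,0]},{"spin": 0,"slide": [-0.011,-0.007,0]},{"spin": 0,"slide": [-0.01,-0.008,0]}])

```text
clock: 19.35
position: [0.5041, -0.2787, 0.148]
ee_rot: [0.0, 0.998, -0.06, 0.0]
contact_force: [2.4, -1.1, 0.4]
width: 0.0003
```

Emit:
servo_tool(increments=[{"spin": 0,"slide": [-0.009,-0.009,0]},{"spin": 0,"slide": [-0.008,-0.009,0]},{"spin": 0,"slide": [-0.008,-0.01,0]},{"spin": 0,"slide": [-0.007,-0.01,0]},{"spin": 0,"slide": [-0.006,-0.011,0]},{"spin": 0,"slide": [-0.005,-0.011,0]}])

```text
clock: 19.95
position: [0.4691, -0.2135, 0.1478]
ee_rot: [0.0, 0.998, -0.06, -0.0]
contact_force: [1.7, -1.0, 0.4]
width: 0.0
```

```bash
python3 - <<'E'
from h import *
s=manip.get_state();p=s['position'];print(p,s['contact_force'],w2st(p),s['clock'])
im=eyes.get_image('side');cv2.imwrite('pics/e2.png',cv2.resize(im[30:210,240:480],None,fx=3,fy=3))
E
```

```text
[ 0.46909408 -0.21345309  0.14781777] [ 1.65716755 -1.01033161  0.42025207] [-0.02771222 -0.06774815] 19.95
```

View pics/e2.png

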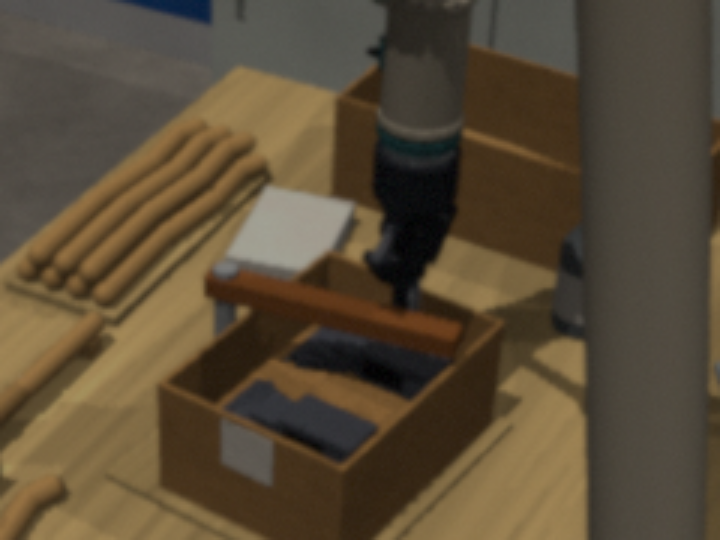

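The bar is following, at about 0.25 rad. I'll approach the stop slowly.

Emit:
servo_tool(increments=[{"spin": 0,"slide": [-0.004,-0.009,0]},{"spin": 0,"slide": [-0.003,-0.007,0]},{"spin": 0,"slide": [-0.002,-0.005,0]},{"spin": 0,"slide": [-0.001,-0.004,0]},{"spin": 0,"slide": [-0.001,-0.003,0]},{"spin": 0,"slide": [0,-0.003,0]}])

```text
clock: 20.6
position: [0.462, -0.1822, 0.1477]
ee_rot: [0.0, 0.998, -0.06, -0.0]
contact_force: [-1.4, -1.6, 0.3]
width: -0.0003
```

Emit:
servo_tool(increments=[{"spin": 0,"slide": [0,-0.002,0]},{"spin": 0,"slide": [0,-0.002,0]},{"spin": 0,"slide": [0,-0.002,0]}])

```text
clock: 20.9
position: [0.4627, -0.1762, 0.1476]
ee_rot: [-0.0, 0.998, -0.06, -0.0]
contact_force: [-0.8, -0.5, 0.4]
width: -0.0001
```

```bash
python3 - <<'E'
from h import *
s=manip.get_state();p=s['position'];print(p,s['contact_force'],w2st(p),s['clock'])
E
```

```text
[ 0.46273143 -0.17622417  0.14762241] [-0.82748474 -0.4921457   0.41632034] [-0.03847608 -0.03154573] 20.9
```

Emit:
servo_tool(increments=[{"spin": 0,"slide": [0,-0.001,0]},{"spin": 0,"slide": [0,-0.001,0]},{"spin": 0,"slide": [0,-0.001,0]}])

```text
clock: 21.2
position: [0.4633, -0.1733, 0.1478]
ee_rot: [0.0, 0.998, -0.06, -0.0]
contact_force: [-1.2, -1.5, -0.4]
width: 0.0001
```

Emit:
servo_tool(increments=[{"spin": 0,"slide": [0,-0.001,0]},{"spin": 0,"slide": [0,-0.001,0]}])

```text
clock: 21.4
position: [0.4635, -0.1727, 0.1478]
ee_rot: [0.002, 0.998, -0.06, -0.0]
contact_force: [-2.5, -6.7, -1.7]
width: -0.0002
```

Emit:
servo_tool(increments=[{"spin": 0,"slide": [0,-0.001,0]},{"spin": 0,"slide": [0,-0.001,0]}])

```text
clock: 21.6
position: [0.4635, -0.1726, 0.1479]
ee_rot: [0.003, 0.998, -0.059, -0.0]
contact_force: [-4.2, -11.3, -2.7]
width: -0.0002
```

The stop is firm: the tip stalled at 11 N. I'll back away, rise and check.

Emit:
servo_tool(increments=[{"spin": 0,"slide": [0,0,0]},{"spin": 0,"slide": [0,0.005,0]},{"spin": 0,"slide": [0,0.012,0]},{"spin": 0,"slide": [0,0.012,0]},{"spin": 0,"slide": [0,0,-0.03]},{"spin": 0,"slide": [0,0,-0.04]},{"spin": 0,"slide": [0,0,-0.03]}])

```text
clock: 22.3
position: [0.4609, -0.1991, 0.2498]
ee_rot: [0.0, 0.998, -0.061, 0.001]
contact_force: [1.4, -0.6, -0.4]
width: -0.0001
```

Emit:
servo_tool(increments=[{"spin": 0,"slide": [-0.03,0.03,0]},{"spin": 0,"slide": [-0.03,0.03,0]},{"spin": 0,"slide": [-0.03,0.03,0]},{"spin": 0,"slide": [-0.03,0.03,0]},{"spin": 0,"slide": [-0.02,0.03,0]},{"spin": 0,"slide": [0,0.03,0]},{"spin": 0,"slide": [0,0.03,0]},{"spin": 0,"slide": [0,0,0]}])

```text
clock: 23.1
position: [0.2954, -0.3942, 0.2477]
ee_rot: [0.001, 0.998, -0.062, 0.0]
contact_force: [-0.1, -0.2, 0.3]
width: 0.0001
```

```bash
python3 - <<'E'
from h import *
s=manip.get_state();p=s['position'];print(p,s['contact_force'],s['clock'])
im=eyes.get_image('side');cv2.imwrite('pics/f1.png',im)
im=eyes.get_image('top');cv2.imwrite('pics/f2.png',im);cv2.imwrite('pics/f3.png',cv2.resize(im[140:280,400:560],None,fx=5,fy=4.2))
print(w2px('top',[*st2w((-.103,0)),.164]),w2px('top',[*st2w((.125,0)),.17]),w2px('top',[*st2w((-.04,0)),.164]))
E
```

```text
[ 0.29542535 -0.39416345  0.24772136] [-0.14964163 -0.17203872  0.31907911] 23.1
[486.57368204 264.11630634] [498.34973513 155.29117148] [489.63626971 233.797522  ]
```

View pics/f1.png

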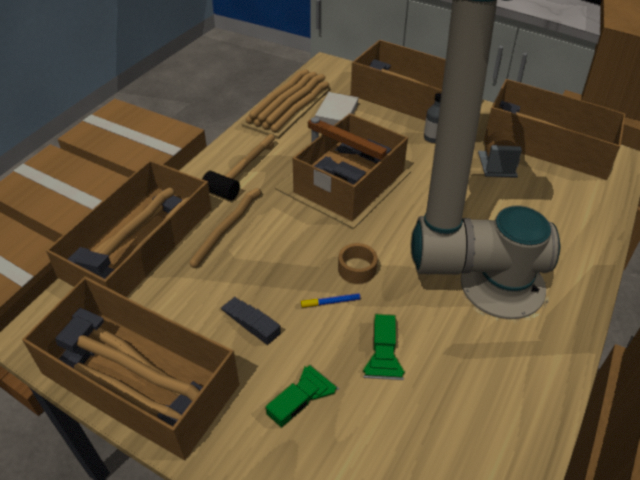

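View pics/f2.png

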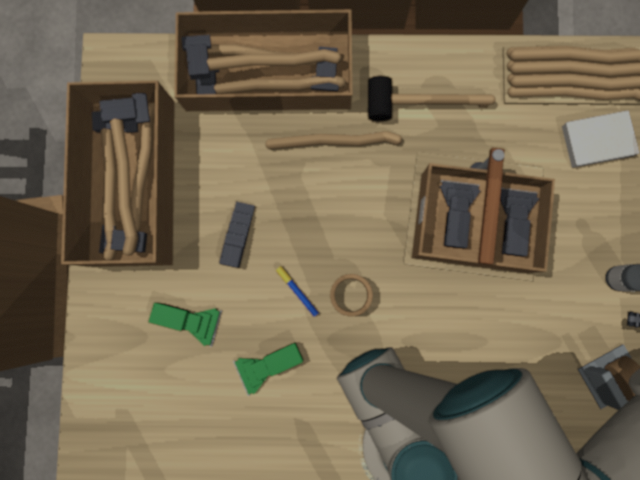

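View pics/f3.png

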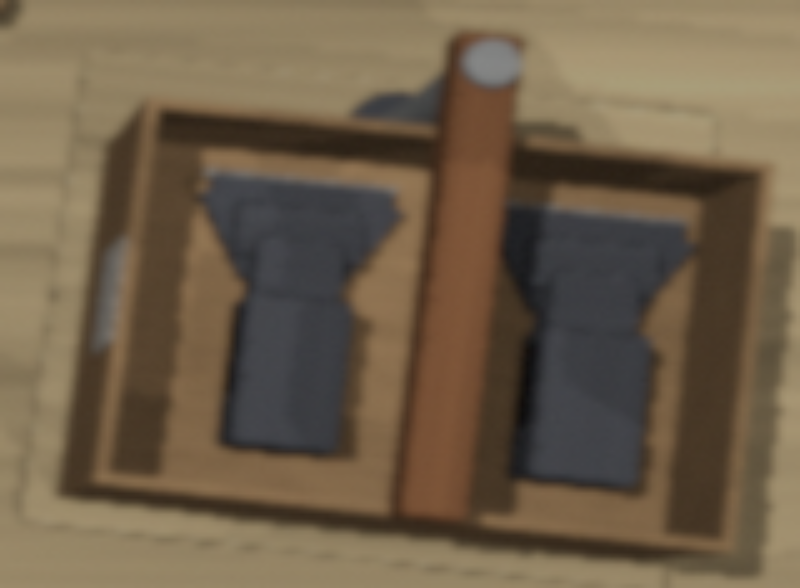

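The bar's end shows at (486.6,263) against a predicted (486.6,264) for angle 0, so it is home. Both heads lie flat in the carton, and the wedge and handle haven't moved. I'll hand the job in.

```bash
python3 -c "
from rig import manip
print(manip.sign_off())"
```

```text
the job is handed in; nothing more can be done
None
```

I did the job in the order asked and handed it in at about 23 s, well inside the 72 s limit. The sign-off gives no verdict, so the results below are from my own checks.

- **Clearing the bar:** I pushed it to about 1.43 rad, measured in the top view, which is past the 1.2 rad needed.
- **Placing the head:** I gripped it across the block and lowered it into the free half. I first felt the packing with the fingertips at about 0.063 m, which puts the pad at roughly 61 mm. I pressed lightly, about 6–7 N upward on the tool, before opening the fingers. The pictures show the head lying flat and fully inside, beside the fixed one.
- **Returning the bar:** I pushed it back until it stalled against its stop at about 11 N, then backed away. Its end is within about 1 pixel of where angle 0 should put it.
- **Everything else:** The wedge, handle and green look-alikes appear unmoved. The robot is clear of everything, with the tool force near zero.

One reading was slightly off. When the head first touched the packing there was a sideways force of up to about 4 N and a small moment, probably from one end touching first. Both disappeared when I let go, and no other check failed or disagreed.

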